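# Load a radio module under the spring flap of a test jig

## Task

Press down the yellow bar of the blue test jig with one fingertip to hold its spring-closed grey flap open and, while holding it, push the radio module that lies in the jig's channel under the flap with the other fingertip until it is fully home against the end stop. Then let go, so that the flap springs fully shut over the module's silver can. Only push: do not pinch or lift the module, and leave everything else on the bench where it is.

Things in the scene. Friction and masses are not known exactly. Their poses are not given: they have to be found in the camera images.
- test_jig: Fixed jig: blue base plate, x -85..115, y -45..55 mm, 6 thick, with a channel on top. Origin: on the table, on the channel's centre line. x: push direction, along the channel to the end stop, roughly away from the robot; y: left, to hinge and yellow bar. Channel floor z = 6 mm. Guide rails: x -85..100 mm, inner faces at y = -24.5 and 24.5 mm, 6 wide, tops at z = 12 mm.
- end_stop (a point): Foot of the end stop's face, on the channel's centre line and floor (jig x = 100 mm). The stop is an aluminium block across the channel, top at z = 23 mm. Fully home, the module's front edge touches it: module origin at jig x = 60 mm.
- hinge (a point): Point on the flap's hinge line, which runs along the jig's x at jig y = 42, z = 24 mm. Hinge blocks at jig x 41..51 and 106..115 mm, y 36..48 mm, tops at z = 28 mm.
- flap_lip (a point): Middle of the lower front edge of the grey flap's lip (moves with the flap). The flap is a hood over jig x 55..110, y -38..36 mm, top at z = 28 mm when shut. Shut, its lip (jig x 55.5..58.5 mm) hangs to z = 14 mm: it blocks the module's can but clears its bare board.
- flap (a joint): Flap's opening angle, rad: 0 shut (sprung), 0.75 at its stop. Pressing the yellow bar down opens it, with about 3 N at first, 5 N when well open. From 0.4 on the can passes under the lip; 0.6 works well, the hood's free right edge then about 75 mm above the table (85 mm at 0.75). It springs shut when released, unless the can is beneath the lip.
- bar_top (a point): Middle of the top of the yellow bar, part of the flap: strip 235 (jig x -122..113 mm) x 24 x 4 mm alongside the channel, bare table below; a fingertip can slide along it. Jig y about 79 mm. Flap shut: slopes, outer left edge up (top z = 45 mm), middle z = 38 mm. At 0.6 rad it is level. Middle's z: 19 mm at 0.5 rad, 15 at 0.6, 9 at 0.75.
- radio_module: Module to push, about 0.14 kg: green board 80 (x) x 42 x 4 mm flat in the channel before the flap. Origin: centre of its underside; x forward, to the end stop. Silver can x 2..38 mm, 34 wide, top 15 mm above the underside; bare board x -22..2; black block x -40..-22, 30 wide, top 30 mm. Push the block's flat rear face (x = -40 mm): it stays before the flap even when home.
- spare_module: Bystander: a second such module with a red can and a white block, on the table right of the jig. Leave alone.
- adapter: Bystander: small yellow and steel connector adapter, 40 x 30 x 14 mm, on the table right of the jig. Leave alone.
- mug: Bystander: blue mug, radius 40, height 90 mm; origin at its foot.
- screwdriver: Bystander: screwdriver lying on the table, about 0.2 m long.
- tape_reel: Bystander: white reel, radius 40, height 20 mm, lying flat.
- cleaner: Bystander: blue bottle, radius 25, height 110 mm; origin at its foot.
- mouse: Bystander: white computer mouse, 95 x 60 x 34 mm.
Mind the look-alikes: they are no part of the job. Leave any orange look-alike of the radio_module alone.

How it is judged:
By the outcome, as a careful person would: the job done as asked, in the order asked, and still so for the second after the job is handed in, with the robot touching nothing.
It also fails if it takes over 35 s, if anything falls off the work surface, if the arm or the gripper's body presses on something with over 40 N, if the wrist force passes 120 N, or if a joint passes its speed limit or range.

## Robot

A 6-joint arm with a two-finger parallel gripper is mounted at the origin on the work surface. World frame = base frame: x ahead of the robot, y to its left, z up, the work surface at z = 0. Lengths are in m, angles in degrees, forces in N, time in s.
With the tool pointing down it reaches from about 0.25 to 0.725 m from the base axis. Payload 9.7 kg.
Tool frame: the origin (TCP) lies on the centre line of the jaws, within the pads' length; the fingertips stand bot.nose_length ahead of it and the grasp point (between the pads) lies 11 mm behind it (bot.nose_length is the distance from the TCP to the fingertips, in m); z points along the fingers, y is the line along which they close (so a half turn about z gives the same grasp; the last joint's range is limited). The gripper opens to 85 mm and grips with 20 to 120 N. Pads are 22 mm wide; open, the fingers measure 114 mm over their backs; the gripper's body (76 mm by 85 mm) begins 54 mm behind the grasp point. The pads swing forward as they close: fully open they stand 13 mm farther back than shut.
Start: joints at [-74.714, 4.979, 10.078, 95.1, 0, 90], TCP at [0.145, -0.531, 0.215] pointing down, gripper open.
Joint ranges: [-179.16, 179.16], [-48.56, 103.87], [-65.8, 70.77], [-126.05, 130.52], [-82.76, 87.17], [-180, 180]. Speed limits (degrees/s): [127.2, 127.2, 147.25, 180, 180, 180].

## Interface

Orientations are given as [roll, pitch, yaw] about the fixed x, y, z axes, in that order (R = Rz(yaw) Ry(pitch) Rx(roll)).
In Python, from workcell import bot gives the robot as it stands. The module is installed in compiled form; this text tells all that it offers.
- The arm moves only by the shell command python3 -m inch 'ROWS' [OPENING] [FORCE]. ROWS is JSON, a list of rows, each a list of 4 numbers: the shift along the world's x, y, z in cm, then the turn about the world's z in degrees. A call has exactly 8 rows; each row is the pose to reach, as a shift and turn from the pose commanded when the call began; what a row does not reach only later rows make up. A row lasts 1/8 s, in which the tool goes at most 62.5 mm and 10.7 degrees, less where a joint would pass 70% of its speed; a pose out of reach is approached as far as the arm can. A call with a gripper value outside its range is refused whole. OPENING is the finger opening in cm, from 0 to 8.54, set as the call begins (- or left out, the last holds). The fingers move at their own pace and stop on an object; FORCE is the grip in N (left out, the last holds). Time passes only in rows, so rows that repeat a pose let the fingers close, or fill a call up. It gives the time, the measured TCP pose, the force, the opening and the grip force at its end, in the units of the state.
- bot.get_obs(): the state, without advancing time (a new reading comes with each control period).
- bot.camera(name): name is "scene" or "top" or "wrist"; returns a dict with "img" (384x512x3 uint8, red, green, blue), "fovy" (degrees; the focal length in pixels is half the picture's height over the tangent of half this angle, whatever the lens; pixels are square), "cx", "cy" (the principal point, pixels), "R" (3x3) and "t" (3): a world point X has camera coordinates R X + t; the wrist camera has in their place "mount" (4x4, takes a point from camera to tool coordinates, whose origin is the TCP and whose axes are the flange's). Camera axes: x right, y down, z forward; pixel columns grow to the right and rows downward; lengths in m; the calibration is good to about 2 mm. A picture is of the moment at which its call begins: read the wrist's pose just before it. There is no depth.
- bot.job_done(): hands the job in; it is judged then, once.
Trained networks look in a picture, given as the dict that the camera call returned (one of the last four; its "shot" number tells which), for a name from the list of things; names that differ only in an ending like _2 or _b are one class to them, and where a whole thing is asked for, a point or a joint stands for the part that bears it (a point fixed in the world has none). Each returns a list of dicts, best first, with "score" (0 to 1); they miss things now and then, are a little off and sometimes report something else, mostly with a low value. They report only what shows in the picture. A call takes as long as a camera call. They do not tell look-alikes from the thing itself.
- bot.find_in(thing, picture): "point" ([column, row] in pixels, amid what is visible of it).
- bot.landmark_of(thing, picture): "point" ([column, row] in pixels: a listed point, or the origin of a listed thing).
The state is a dict: "time": time; "q": joint angles; "qd": joint speeds; "joint_efforts": joint torques, N m; "ee_pos": TCP position; "tcp_rot": TCP orientation; "wrist_force": force on the tool from outside, world axes, zero at the start; "torque": the same for the moment, N m; "opening": finger opening in m; "grasp_force": force on a finger pad.
Only numpy, scipy, OpenCV 4.12 (cv2) and the standard library are available. Lean on these libraries where they do the work, as an engineer would, in place of code of your own. Each camera call takes 0.05 s, during which the arm holds its last target. There are 200 camera calls.

## Working session

There is one attempt and no reset: what is moved stays moved. The work goes in short steps, Python scripts to look and compute and a shell command to move; the robot and the scene stay as the last step left them, time stands still between calls to the robot, and variables do not carry over. Pictures are saved under pics/ and viewed, at most 11 in all, crops included, and the job is handed in when it is done.

```bash
mkdir -p pics
cat > h.py <<'E'
import numpy as np, cv2
from workcell import bot
def K(c):
    h,w=c["img"].shape[:2]; f=h/2/np.tan(np.radians(c["fovy"])/2); return f,c["cx"],c["cy"]
def ray(c,p,z):
    f,cx,cy=K(c); R=np.array(c["R"]);t=np.array(c["t"])
    d=R.T@np.array([(p[0]-cx)/f,(p[1]-cy)/f,1]); o=-R.T@t
    return o+d*(z-o[2])/d[2]
def proj(c,X):
    f,cx,cy=K(c); q=np.array(c["R"])@np.array(X)+np.array(c["t"]); return np.round([cx+f*q[0]/q[2],cy+f*q[1]/q[2]],1)
def save(c,n,crop=None,s=1):
    i=c["img"][:,:,::-1]
    if crop: x0,y0,x1,y1=crop; i=i[y0:y1,x0:x1]
    cv2.imwrite("pics/"+n,cv2.resize(i,None,fx=s,fy=s,interpolation=cv2.INTER_CUBIC))
E
python3 - <<'E'
from h import *
print(bot.nose_length, bot.get_obs())
Z=dict(test_jig=0,end_stop=.006,hinge=.024,flap_lip=.014,bar_top=.038,radio_module=.006,spare_module=0,adapter=0,mug=0,screwdriver=0,tape_reel=0,cleaner=0,mouse=0)
for n in("top","scene"):
    c=bot.camera(n); save(c,n+".png")
    for k,z in Z.items():
        print(n,k,[(np.round(d["point"]).tolist(),round(d["score"],2),np.round(ray(c,d["point"],z)[:2],3).tolist()) for d in bot.landmark_of(k,c)[:3]])
a=cv2.imread("pics/top.png");b=cv2.imread("pics/scene.png");cv2.imwrite("pics/both.png",np.vstack([a,b])[:, :] if 0 else cv2.resize(np.hstack([a,b]),(800,300)))
E
```

```text
0.008 {'time': 0.0, 'q': array([-7.47113788e+01,  5.01055846e+00,  1.00319742e+01,  9.50984746e+01,
        2.81163175e-04,  9.00010119e+01]), 'qd': array([ 0.02857271,  0.01487733,  0.01426007,  0.03453697, -0.13520411,
        0.10204689]), 'joint_efforts': array([-1.46326016e-03, -5.20384705e+01,  4.64807689e+01,  1.60738971e-02,
       -1.58053090e-04, -6.68835334e-07]), 'ee_pos': array([ 0.14495782, -0.5302847 ,  0.21386606]), 'tcp_rot': array([-1.79922941e+02, -2.79802048e-04,  1.52876090e+01]), 'wrist_force': array([-0.26283762, -0.05464456, -0.02677199]), 'torque': array([-0.0166773 ,  0.05331258, -0.05869889]), 'grasp_force': 0.0, 'opening': 0.0853372316874519}
top test_jig [([274.0, 187.0], 0.87, [0.591, -0.018])]
top end_stop [([280.0, 154.0], 0.6, [0.688, -0.031])]
top hinge [([264.0, 153.0], 0.9, [0.681, 0.017]), ([407.0, 212.0], 0.6, [0.541, -0.388])]
top flap_lip [([276.0, 169.0], 0.95, [0.641, -0.021])]
top bar_top [([249.0, 182.0], 0.73, [0.592, 0.052])]
top radio_module [([277.0, 186.0], 0.77, [0.591, -0.028]), ([338.0, 152.0], 0.58, [0.705, -0.195])]
top spare_modu
[... 678 characters left out ...]
.668, 0.012])]
scene flap_lip [([273.0, 226.0], 0.7, [0.642, -0.025])]
scene bar_top [([279.0, 197.0], 0.63, [0.59, 0.061])]
scene radio_module [([260.0, 213.0], 0.84, [0.573, -0.014]), ([251.0, 274.0], 0.54, [0.709, -0.191]), ([280.0, 240.0], 0.42, [0.69, -0.043])]
scene spare_module [([238.0, 241.0], 0.85, [0.595, -0.137])]
scene adapter [([221.0, 216.0], 0.53, [0.484, -0.109]), ([346.0, 163.0], 0.38, [0.649, 0.38])]
scene mug [([326.0, 139.0], 0.93, [0.514, 0.428])]
scene screwdriver [([162.0, 283.0], 0.58, [0.533, -0.393])]
scene tape_reel []
scene cleaner [([346.0, 165.0], 0.66, [0.652, 0.37])]
scene mouse [([212.0, 302.0], 0.57, [0.685, -0.326]), ([327.0, 139.0], 0.45, [0.515, 0.433])]
```

View pics/top.png

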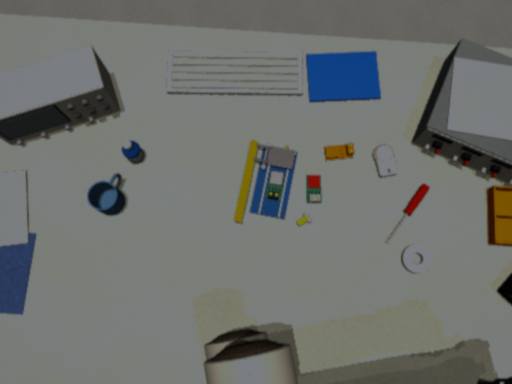

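View pics/scene.png

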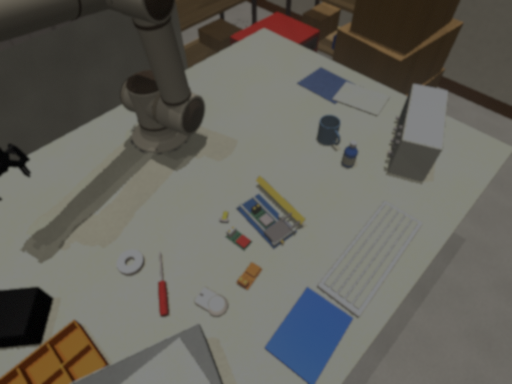

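The top view shows the jig near (272,185), with the yellow bar from (240,222) to (254,140). Three things could be taken for the module:
- The silver-can module in the channel at about (273,190).
- The red-can spare at (314,188).
- The orange look-alike at (338,152).

The one in the channel fits the description. I'll move over it for a close check.

```bash
python3 -m inch '[[4,6,2,-5],[8,12,4,-10],[12,18,6,-15],[16,24,8,-20],[20,30,8,-25],[24,36,8,-25],[28,42,8,-25],[30,48,8,-25]]' 7; python3 -m inch '[[2,2,0,0],[4,4,0,0],[4,4,0,0],[4,4,0,0],[4,4,0,0],[4,4,0,0],[4,4,0,0],[4,4,0,0]]'
python3 - <<'E'
from h import *
from scipy.spatial.transform import Rotation as Ro
o=bot.get_obs(); c=bot.camera("wrist")
T=np.eye(4);T[:3,:3]=Ro.from_euler("xyz",o["tcp_rot"],degrees=True).as_matrix();T[:3,3]=o["ee_pos"]
W=np.linalg.inv(T@np.array(c["mount"])); c2=dict(c); c2["R"]=W[:3,:3];c2["t"]=W[:3,3]
save(c,"w1.png",None,1.5); print(o["ee_pos"],o["tcp_rot"],o["wrist_force"],np.array(c["mount"]).round(3))
for k,z in dict(test_jig=0,end_stop=.006,hinge=.024,flap_lip=.014,bar_top=.038,radio_module=.006,spare_module=0,adapter=0).items():
    print(k,[(np.round(d["point"]).tolist(),round(d["score"],2),np.round(ray(c2,d["point"],z)[:2],4).tolist()) for d in bot.landmark_of(k,c)[:3]])
E
```

```text
time: 2.4
ee_pos: [0.4115, -0.1168, 0.2937]
tcp_rot: [180.0, -0.0, -9.7]
wrist_force: [2.0, -1.6, -0.8]
opening: 0.0701
grasp_force: 0.0
time: 3.4
ee_pos: [0.4505, -0.0789, 0.2937]
tcp_rot: [180.0, -0.0, -9.7]
wrist_force: [-0.6, -0.4, -0.2]
opening: 0.0704
grasp_force: 0.0
[ 0.4504881  -0.07887308  0.29366234] [ 1.79998149e+02 -1.04495543e-02 -9.73488973e+00] [-0.58543305 -0.37582315 -0.20405033] [[ 0.    -0.966 -0.259  0.065]
 [ 1.     0.001 -0.001  0.   ]
 [ 0.001 -0.259  0.966 -0.16 ]
 [ 0.     0.     0.     1.   ]]
test_jig []
end_stop []
hinge []
flap_lip [([192.0, 20.0], 0.92, [0.6455, -0.028]), ([264.0, 119.0], 0.5, [0.5018, -0.1022])]
bar_top [([132.0, 70.0], 0.57, [0.5939, 0.06])]
radio_module [([198.0, 62.0], 0.65, [0.5943, -0.0236])]
spare_module [([274.0, 52.0], 0.65, [0.59, -0.1316])]
adapter [([265.0, 120.0], 0.59, [0.5007, -0.1035])]
```

View pics/w1.png

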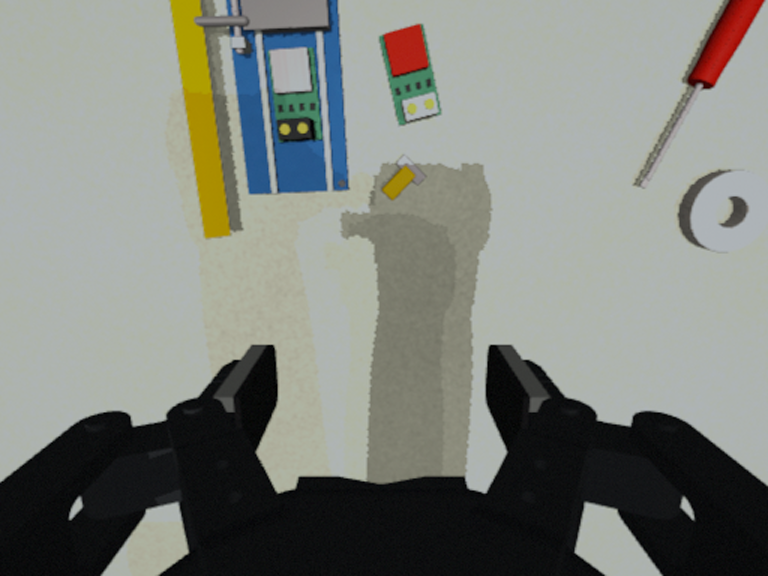

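The wrist view confirms the choice: a silver-can module with a black block at about (295,90) of the 1.5x picture, in the blue channel. The yellow bar is to its left with its near end at (218,237). The red-can spare is at (408,72). Next I fit the jig pose.

```bash
cat >> h.py <<'E'
from scipy.spatial.transform import Rotation as Ro
def wrist():
    o=bot.get_obs(); c=bot.camera("wrist")
    T=np.eye(4);T[:3,:3]=Ro.from_euler("xyz",o["tcp_rot"],degrees=True).as_matrix();T[:3,3]=o["ee_pos"]
    W=np.linalg.inv(T@np.array(c["mount"])); c["R0"]=0; c2=dict(c); c2["R"]=W[:3,:3];c2["t"]=W[:3,3]
    return o,c,c2
E
python3 - <<'E'
from h import *
from scipy.optimize import least_squares
o,c,c2=wrist()
P=[((249,193),-85,55,6),((346,189),-85,-45,6),((272,192),-85,27.5,12),((331,190),-85,-27.5,12)]
pts=[(ray(c2,np.array(p)/1.5,z/1e3)[:2],np.array([x,y])/1e3) for p,x,y,z in P]
pts+=[(np.array([.6435,-.026]),np.array([.0555,0]))]*1
for p in pts: print(p)
# right edge dir
a=ray(c2,np.array((346,189))/1.5,.006);b=ray(c2,np.array((338,10))/1.5,.006);print("yaw R",np.degrees(np.arctan2(*(b-a)[[1,0]])))
a=ray(c2,np.array((249,193))/1.5,.006);b=ray(c2,np.array((232,40))/1.5,.006);print("yaw L",np.degrees(np.arctan2(*(b-a)[[1,0]])))
def f(v):
    R=np.array([[np.cos(v[2]),-np.sin(v[2])],[np.sin(v[2]),np.cos(v[2])]])
    return np.concatenate([R@j+v[:2]-w for w,j in pts])
s=least_squares(f,[.59,-.02,-.15]);v=s.x;print(v,np.degrees(v[2]),(s.fun*1e3).round(1))
R=np.array([[np.cos(v[2]),-np.sin(v[2])],[np.sin(v[2]),np.cos(v[2])]])
for n,p,z in [("bar outer near",(206,238),.045),("bar inner near",(231,234),.031),("block L rear top",(280,139),.036),("block R rear top",(314,139),.036),("board rearL",(281,140),.01)]:
    w=ray(c2,np.array(p)/1.5,z)[:2]; print(n,w.round(4),(R.T@(w-v[:2])*1e3).round(1))
E
```

```text
(array([0.51281748, 0.04444091]), array([-0.085,  0.055]))
(array([ 0.50037316, -0.05160495]), array([-0.085, -0.045]))
(array([0.50997785, 0.02011264]), array([-0.085 ,  0.0275]))
(array([ 0.50210425, -0.03742697]), array([-0.085 , -0.0275]))
(array([ 0.6435, -0.026 ]), array([0.0555, 0.    ]))
yaw R -8.255266753934045
yaw L -7.651282337993847
[ 0.58993912 -0.01931    -0.12741902] -7.300572154165373 [-0.2  1.6 -0.5 -1.5 -0.9 -1.3  0.   1.6  1.5 -0.4]
bar outer near [0.4797 0.0824] [-122.3   86.9]
bar inner near [0.4782 0.0635] [-121.4   68. ]
block L rear top [ 0.5547 -0.0038] [-36.9  10.9]
block R rear top [ 0.5495 -0.0341] [-38.2 -19.8]
board rearL [0.5561 0.0008] [-36.1  15.6]
```

```bash
python3 -m inch '[[4.5,5,-2,1],[8.7,10.5,-6,2.1],[8.7,10.5,-12,2.1],[8.7,10.5,-16,2.1],[8.7,10.5,-20,2.1],[8.7,10.5,-22.5,2.1],[8.7,10.5,-22.5,2.1],[8.7,10.5,-22.5,2.1]]' 7
python3 - <<'E'
from h import *
o,c,c2=wrist(); save(c,"w2.png",None,1.5); print(o["ee_pos"],o["tcp_rot"],o["wrist_force"],o["opening"])
E
```

```text
time: 4.9
ee_pos: [0.535, -0.0214, 0.0698]
tcp_rot: [-177.9, 0.0, -3.4]
wrist_force: [-0.2, 0.7, 0.9]
opening: 0.0703
grasp_force: 0.0
[ 0.53501713 -0.02141402  0.06975395] [-1.77913391e+02  2.46064509e-02 -3.41008769e+00] [-0.20696928  0.66063987  0.91352304] 0.0703168241843285
```

View pics/w2.png

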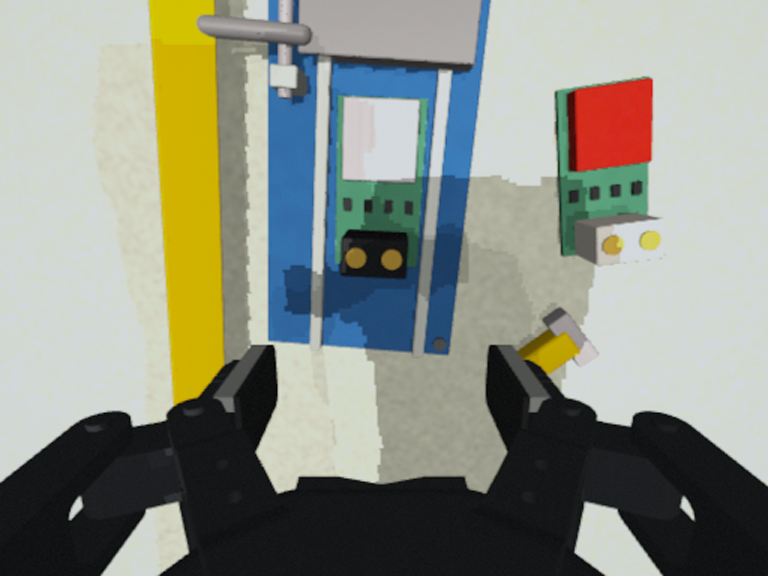

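The picture shows the tool short of its y target and slightly turned. The module's block is at (375,255), the bar at x 150–220, and the flap is shut. I'll check the joints.

```bash
python3 - <<'E'
from h import *
o=bot.get_obs(); print({k:np.round(v,3) for k,v in o.items()})
E
python3 -m inch '[[0,0,0,0],[0,0,0,0],[0,0,0,0],[0,0,0,0],[0,0,0,0],[0,0,0,0],[0,0,0,0],[0,0,0,0]]'
```

```text
{'time': np.float64(4.95), 'q': array([ -3.479,   2.626,  -8.36 ,  78.966,   2.083, 179.944]), 'qd': array([-0.19 , -0.333,  0.553, -0.117, -0.098, -0.014]), 'joint_efforts': array([ 1.5500e-01, -4.8234e+01,  4.5250e+01, -1.4000e-02,  1.3400e-01,
       -0.0000e+00]), 'ee_pos': array([ 0.535, -0.022,  0.07 ]), 'tcp_rot': array([-1.77917e+02, -5.00000e-02, -3.42200e+00]), 'wrist_force': array([-0.353,  0.099,  0.554]), 'torque': array([ 0.013, -0.034, -0.021]), 'grasp_force': np.float64(0.0), 'opening': np.float64(0.07)}
time: 5.95
ee_pos: [0.5346, -0.0215, 0.0686]
tcp_rot: [-177.9, 0.1, -3.4]
wrist_force: [-0.1, 0.4, -0.9]
opening: 0.0702
grasp_force: 0.0
```

Joint 6 is at its +180° limit, so I'll use the equivalent grasp half a turn round, at yaw of about 172.4°. I rise first, then turn.

```bash
python3 -m inch '[[0,0,5,10],[0,1,7,20],[0,2,7,30],[0,3,7,40],[0,4,7,50],[0,4.5,7,60],[0,4.5,7,70],[0,4.5,7,80]]'; python3 -m inch '[[0,0,0,10],[0,0,0,20],[0,0,0,30],[0,0,0,40],[0,0,0,50],[0,0,0,60],[0,0,0,70],[0,0,0,80]]';  python3 -m inch '[[0,0,0,8],[0,0,0,15.8],[0,0,0,15.8],[0,0,0,15.8],[0,0,0,15.8],[0,0,0,15.8],[0,0,0,15.8],[0,0,0,15.8]]'
python3 - <<'E'
from h import *
o,c,c2=wrist(); save(c,"w3.png",None,1.5); print(o["ee_pos"],o["tcp_rot"],o["q"].round(1))
for k,z in dict(test_jig=0,end_stop=.006,hinge=.024,flap_lip=.014,bar_top=.038,radio_module=.006,spare_module=0,adapter=0).items():
    print(k,[(np.round(d["point"]).tolist(),round(d["score"],2),np.round(ray(c2,d["point"],z)[:2],4).tolist()) for d in bot.landmark_of(k,c)[:3]])
E
```

```text
time: 6.95
ee_pos: [0.5346, 0.0236, 0.1386]
tcp_rot: [-177.9, 0.1, 76.9]
wrist_force: [-0.1, -0.2, -0.3]
opening: 0.0699
grasp_force: 0.0
time: 7.95
ee_pos: [0.5346, 0.0235, 0.1386]
tcp_rot: [-177.9, 0.1, 156.9]
wrist_force: [0.8, 0.0, 0.6]
opening: 0.0701
grasp_force: 0.0
time: 8.95
ee_pos: [0.5346, 0.0235, 0.1386]
tcp_rot: [-177.9, 0.1, 172.4]
wrist_force: [1.3, -0.8, 0.9]
opening: 0.0703
grasp_force: 0.0
[0.53461336 0.02349899 0.13858331] [-1.77911874e+02  7.26923699e-02  1.72365764e+02] [ 3.7  2.4 -1.1 86.9 -2.1 11.3]
test_jig []
end_stop [([229.0, 310.0], 0.95, [0.6864, -0.0307]), ([132.0, 155.0], 0.44, [0.4949, -0.101])]
hinge [([265.0, 309.0], 0.66, [0.6768, 0.0128]), ([304.0, 244.0], 0.36, [0.6049, 0.0613])]
flap_lip [([228.0, 280.0], 0.93, [0.6425, -0.0238])]
bar_top [([302.0, 244.0], 0.95, [0.5969, 0.0579]), ([226.0, 236.0], 0.69, [0.581, -0.0134])]
radio_module [([224.0, 235.0], 0.87, [0.5925, -0.0222]), ([104.0, 334.0], 0.55, [0.7046, -0.1886])]
spare_module [([127.0, 245.0], 0.89, [0.5947, -0.1341])]
adapter [([134.0, 155.0], 0.66, [0.4957, -0.1013])]
```

View pics/w3.png

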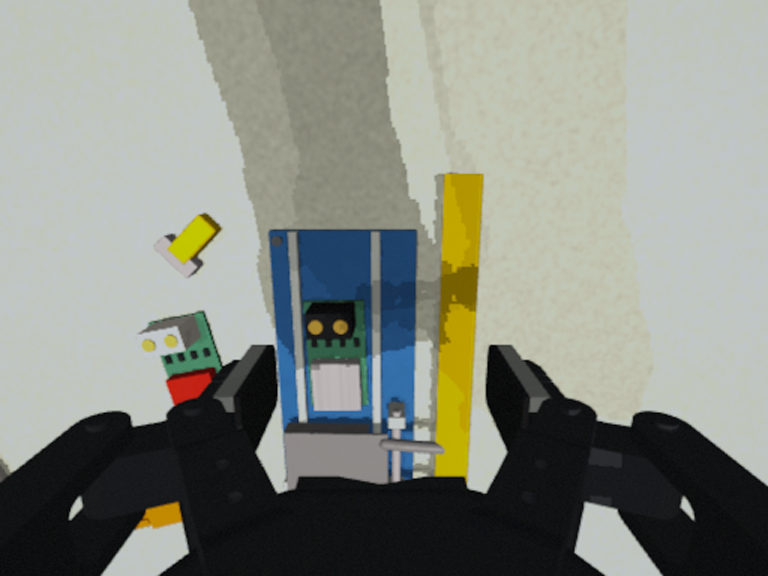

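The view shows the module's block at (335,318), the bar at (460,330), and the fingers straddling them as intended. The leftover 2° tilt lowers the bar finger by 3 mm, which does no harm. I'm descending now.

```bash
python3 -m inch '[[0,0.3,-3,0],[0,0.3,-6,0],[0,0.3,-8,0],[0,0.3,-9,0],[0,0.3,-9.5,0],[0,0.3,-10,0],[0,0.3,-10,0],[0,0.3,-10,0]]'
python3 - <<'E'
from h import *
o,c,c2=wrist(); save(c,"w4.png",None,1.5); print(o["ee_pos"],o["wrist_force"],o["torque"])
E
```

```text
time: 10.4
ee_pos: [0.5349, 0.0265, 0.0391]
tcp_rot: [-177.9, 0.1, 172.4]
wrist_force: [-0.3, 0.2, 0.1]
opening: 0.0701
grasp_force: 0.0
[0.53489549 0.02649689 0.03910364] [-0.28393649  0.20425364  0.1407897 ] [ 0.02825445 -0.00552998  0.01745144]
```

View pics/w4.png

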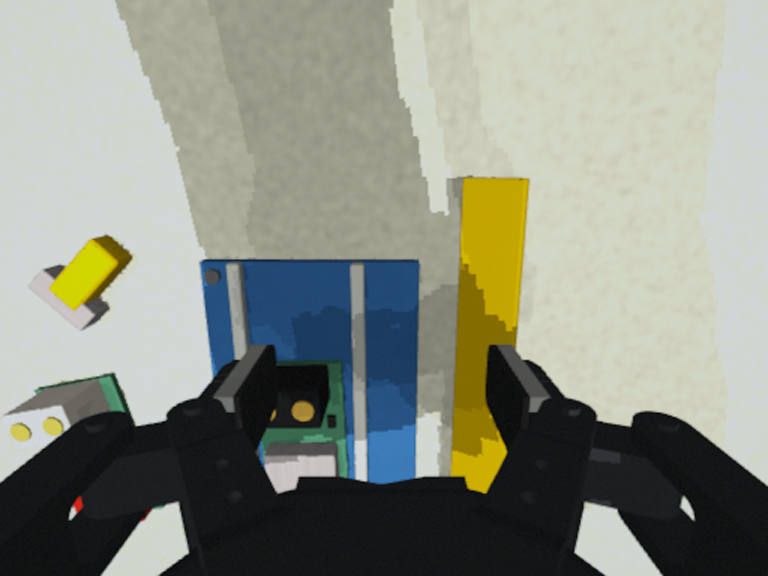

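Run:
```python
from h import *
o,c,c2=wrist()
T=Ro.from_euler("xyz",o["tcp_rot"],degrees=True).as_matrix()
for z in(.008,-.001):
  for y in(.035,.0495):
    for x in(.011,-.011):
        print(x,y,z,proj(c2,T@np.array([x,y,z])+o["ee_pos"])*1.5,proj(c2,T@np.array([x,-y,z])+o["ee_pos"])*1.5)
v=np.array([.589,-.0185]);a=np.radians(-7.6);R=np.array([[np.cos(a),-np.sin(a)],[np.sin(a),np.cos(a)]])
J=lambda x,y,z:proj(c2,[*(R@np.array([x,y])/1e3+v),z/1e3])*1.5
for p in[(-85,55,6),(-85,-45,6),(-85,27.5,12),(-122,68,31),(-122,90,45),(-38,12,36),(-38,-18,36)]: print(p,J(*p))
iv=lambda p,z:(R.T@(ray(c2,np.array(p)/1.5,z)[:2]-v)*1e3).round(1)
print(iv((328,366),.036), iv((342,362),.01),iv((203,262),.006),iv((418,262),.006),iv((461,178),.031),iv((529,180),.045), R.T@(o["ee_pos"][:2]-v)*1e3)
```

```text
0.011 0.035 0.008 [468.6 308.4] [293.7 308.4]
-0.011 0.035 0.008 [465.9 359.1] [296.4 359.1]
0.011 0.0495 0.008 [504.9 308.4] [257.4 308.4]
-0.011 0.0495 0.008 [501.  359.1] [261.3 359.1]
0.011 0.035 -0.001 [473.25 315.75] [289.2  315.75]
-0.011 0.035 -0.001 [470.1 368.7] [292.2  368.85]
0.011 0.0495 -0.001 [511.35 315.75] [251.1  315.75]
-0.011 0.0495 -0.001 [507.  368.7] [255.3  368.85]
(-85, 55, 6) [423.15 260.55]
(-85, -45, 6) [201.75 259.05]
(-85, 27.5, 12) [360.45 262.95]
(-122, 68, 31) [465.15 176.1 ]
(-122, 90, 45) [537.45 177.15]
(-38, 12, 36) [319.65 387.15]
(-38, -18, 36) [247.35 385.95]
[-47.5  15.8] [-37.2  18.1] [-83.6 -44.6] [-84.3  52.7] [-121.3   66.5] [-121.1   87.3] [-59.62403267  37.43205222]
```

```bash
python3 -m inch '[[0,0,-0.2,0],[0,0,-0.4,0],[0,0,-0.6,0],[0,0,-0.7,0],[0,0,-0.8,0],[0,0,-0.8,0],[0,0,-0.8,0],[0,0,-0.8,0]]'
python3 - <<'E'
from h import *
o=bot.get_obs();print(o["ee_pos"],o["wrist_force"],o["torque"])
c=bot.camera("scene"); print(proj(c,[.55,.02,.05]));x,y=proj(c,[.55,.02,.05]).astype(int); save(c,"s2.png",(x-70,y-55,x+70,y+50),5.5)
E
```

```text
time: 11.5
ee_pos: [0.5346, 0.0265, 0.0307]
tcp_rot: [-177.9, 0.1, 172.4]
wrist_force: [0.7, -0.5, -0.1]
opening: 0.0697
grasp_force: 0.0
[0.53464097 0.02650396 0.03066304] [ 0.74197818 -0.53727637 -0.08962332] [ 0.01399886 -0.01866316  0.00926143]
[261.7 195.6]
```

View pics/s2.png

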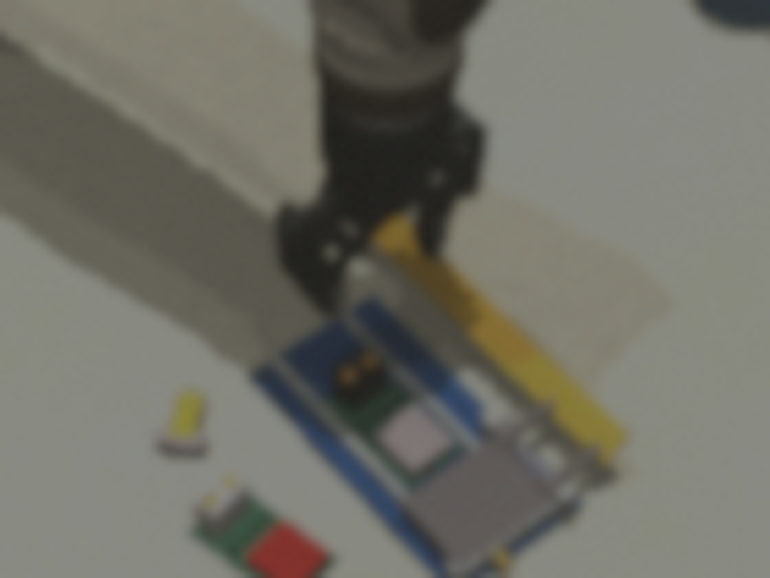

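The scene crop shows the push fingertip at about (325,310) of the crop, well behind the block at (358,375), and the bar finger at about (430,258). I'll compare both with predictions for the tips.

Run:
```python
from h import *
o=bot.get_obs(); c=bot.camera("scene"); T=Ro.from_euler("xyz",o["tcp_rot"],degrees=True).as_matrix()
pc=lambda X:(proj(c,X)-[191,140])*5.5
for z in (.008,-.001,-.015,-.03):
  print(z,[pc(T@np.array([x,s*y,z])+o["ee_pos"]).round().tolist() for s in(1,-1) for y in (.035,.0495) for x in (-.011,.011)])
v=np.array([.589,-.0185]);a=np.radians(-7.6);R=np.array([[np.cos(a),-np.sin(a)],[np.sin(a),np.cos(a)]])
for p in[(-85,55,6),(-85,-45,6),(-122,68,31),(-38,-18,36),(55,-38,28)]: print(p,pc([*(R@np.array(p[:2])/1e3+v),p[2]/1e3]))
```

```text
0.008 [[432.0, 297.0], [410.0, 275.0], [450.0, 286.0], [428.0, 265.0], [345.0, 351.0], [323.0, 328.0], [326.0, 362.0], [304.0, 340.0]]
-0.001 [[433.0, 288.0], [411.0, 266.0], [451.0, 277.0], [429.0, 256.0], [345.0, 342.0], [323.0, 320.0], [326.0, 354.0], [304.0, 331.0]]
-0.015 [[434.0, 274.0], [412.0, 252.0], [452.0, 263.0], [430.0, 241.0], [345.0, 328.0], [323.0, 305.0], [326.0, 340.0], [304.0, 317.0]]
-0.03 [[436.0, 258.0], [413.0, 236.0], [454.0, 248.0], [431.0, 226.0], [345.0, 313.0], [323.0, 290.0], [326.0, 324.0], [304.0, 301.0]]
(-85, 55, 6) [375.65 289.3 ]
(-85, -45, 6) [249.7  369.05]
(-122, 68, 31) [355.3 220. ]
(-38, -18, 36) [328.9  367.95]
(55, -38, 28) [399.85 496.65]
```

Both pictures put the fingertips about 28 mm behind the TCP, so they are still above the bar. I'll keep descending with an eye on the force.

```bash
python3 -m inch '[[0,0,-0.3,0],[0,0,-0.6,0],[0,0,-0.9,0],[0,0,-1.2,0],[0,0,-1.4,0],[0,0,-1.5,0],[0,0,-1.5,0],[0,0,-1.5,0]]'
```

```text
time: 12.6
ee_pos: [0.5347, 0.0265, 0.0158]
tcp_rot: [-177.9, 0.1, 172.4]
wrist_force: [-0.6, -0.1, 1.7]
opening: 0.0701
grasp_force: 1.0
```

```bash
python3 -m inch '[[0,0,-0.3,0],[0,0,-0.6,0],[0,0,-0.9,0],[0,0,-1.2,0],[0,0,-1.4,0],[0,0,-1.5,0],[0,0,-1.5,0],[0,0,-1.5,0]]'
python3 - <<'E'
from h import *
o,c,c2=wrist();print(o["ee_pos"],o["wrist_force"].round(2),o["torque"].round(3))
i=c["img"];s=bot.camera("scene");j=s["img"][140:245,191:331]
j=cv2.resize(j,(512,384),interpolation=cv2.INTER_CUBIC)
cv2.imwrite("pics/m5.png",cv2.resize(np.hstack([i,j]),(800,300))[:,:,::-1])
for k,z in(("flap_lip",.014),("bar_top",.015)): print(k,[(d["point"],d["score"]) for d in bot.landmark_of(k,s)[:2]])
E
```

```text
time: 13.6
ee_pos: [0.5346, 0.0266, 0.0007]
tcp_rot: [-177.9, 0.1, 172.4]
wrist_force: [0.5, 1.4, 3.4]
opening: 0.0702
grasp_force: 1.5
[0.53461391 0.02655063 0.00067745] [0.47 1.43 3.41] [ 0.47  -0.131 -0.01 ]
flap_lip [([271.9, 223.1], 0.68)]
bar_top [([282.0, 200.5], 0.71)]
```

View pics/m5.png

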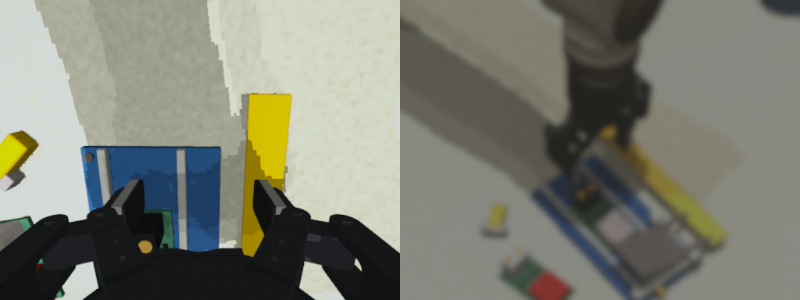

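The wrist and scene views show the bar going down under the left finger and the flap starting to open. The push finger is behind the block. I'll press to about 0.6 rad.

```bash
python3 -m inch '[[0,0,-0.3,0],[0,0,-0.6,0],[0,0,-0.9,0],[0,0,-1.1,0],[0,0,-1.2,0],[0,0,-1.2,0],[0,0,-1.2,0],[0,0,-1.2,0]]'
python3 - <<'E'
from h import *
o=bot.get_obs();print(o["ee_pos"],o["wrist_force"].round(2),o["torque"].round(3))
for n in("scene","top"):
    s=bot.camera(n)
    for z in(.014,.03,.04,.05):
        for d in bot.landmark_of("flap_lip",s)[:1]: print(n,d["point"],d["score"],z,ray(s,d["point"],z))
    v=np.array([.589,-.0185]);a=np.radians(-7.6);R=np.array([[np.cos(a),-np.sin(a)],[np.sin(a),np.cos(a)]])
    for th in(.0,.3,.5,.6,.75):
        dy,dz=-42,-10; y=42+dy*np.cos(th)+dz*np.sin(th); z=24-dy*np.sin(th)+dz*np.cos(th)
        X=[*(R@np.array([55.5,y])/1e3+v),z/1e3]; dy,dz=-78,4; y=42+dy*np.cos(th)+dz*np.sin(th); z=24-dy*np.sin(th)+dz*np.cos(th)
        Y=[*(R@np.array([55,y])/1e3+v),z/1e3]
        print(th,proj(s,X),"free corner",proj(s,Y))
    x,y=(265,215) if n=="scene" else (275,175)
    save(s,n+"6.png",(x-35,y-28,x+35,y+28),5.7)
cv2.imwrite("pics/m6.png",np.hstack([cv2.imread("pics/scene6.png"),cv2.imread("pics/top6.png")]))
E
```

```text
time: 14.8
ee_pos: [0.5346, 0.0257, -0.0113]
tcp_rot: [-177.8, 0.1, 172.3]
wrist_force: [-0.5, -4.0, 6.3]
opening: 0.0697
grasp_force: 3.1
[ 0.5345764   0.02573223 -0.01130021] [-0.48 -4.04  6.31] [-0.664  0.209  0.054]
scene [214.4, 301.8] 0.67 0.014 [ 0.69405012 -0.32414919  0.014     ]
scene [214.4, 301.8] 0.67 0.03 [ 0.69961412 -0.3267789   0.03      ]
scene [214.4, 301.8] 0.67 0.04 [ 0.70309162 -0.32842246  0.04      ]
scene [214.4, 301.8] 0.67 0.05 [ 0.70656912 -0.33006602  0.05      ]
0.0 [272.9 226.3] free corner [264.2 229.9]
0.3 [272.7 224.4] free corner [265.4 225.3]
0.5 [273.1 222.8] free corner [267.1 221.8]
0.6 [273.5 221.9] free corner [268.3 219.9]
0.75 [274.2 220.4] free corner [270.3 217.1]
top [276.8, 166.1] 0.7 0.014 [ 0.64819858 -0.02260756  0.014     ]
top [276.8, 166.1] 0.7 0.03 [ 0.64375095 -0.02230369  0.03      ]
top [276.8, 166.1] 0.7 0.04 [ 0.64097119 -0.02211377  0.04      ]
top [276.8, 166.1] 0.7 0.05 [ 0.63819142 -0.02192386  0.05      ]
0.0 [277.8 167.6] free corner [290.6 169. ]
0.3 [278.4 166.5] free corner [289.5 166.5]
0.5 [278.  165.6] free corner [287.4 164.6]
0.6 [277.6 165.1] free corner [285.9 163.7]
0.75 [276.7 164.3] free corner [283.3 162.2]
```

View pics/m6.png

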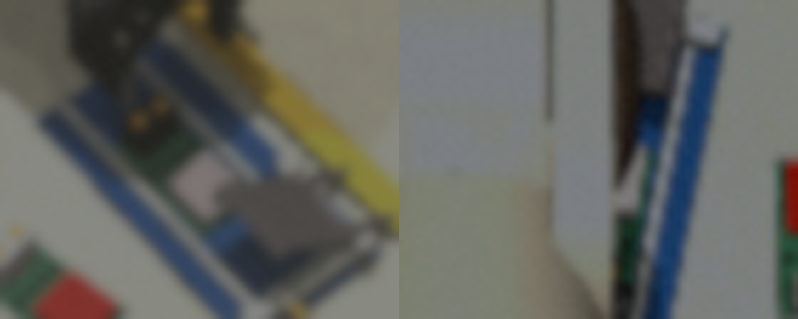

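The scene crop shows the hood up, with its free corner at about (268.6,220.3) in full-picture pixels, which is close to 0.6 rad. The can is still in front of the lip. I'm pushing along the channel.

```bash
python3 -m inch '[[0.5,-0.07,0,0],[1,-0.13,0,0],[1.5,-0.2,0,0],[2,-0.27,0,0],[2.5,-0.33,0,0],[3,-0.4,0,0],[3.5,-0.46,0,0],[4,-0.53,0,0]]'
python3 -m inch '[[0.3,-0.04,0,0],[0.6,-0.08,0,0],[0.9,-0.12,0,0],[1.2,-0.16,0,0],[1.5,-0.2,0,0],[1.8,-0.24,0,0],[1.8,-0.24,0,0],[1.8,-0.24,0,0]]'
python3 - <<'E'
from h import *
o,c,c2=wrist();print(o["ee_pos"],o["wrist_force"].round(2),o["torque"].round(3))
s=bot.camera("scene");j=cv2.resize(s["img"][175:250,215:315],(512,384),interpolation=cv2.INTER_CUBIC)
cv2.imwrite("pics/m7.png",cv2.resize(np.hstack([c["img"],j]),(800,300))[:,:,::-1])
E
```

```text
time: 16.3
ee_pos: [0.575, 0.0211, -0.0114]
tcp_rot: [-177.9, 0.1, 172.4]
wrist_force: [-4.3, 1.5, 4.0]
opening: 0.0701
grasp_force: 2.7
time: 17.3
ee_pos: [0.5931, 0.0188, -0.0111]
tcp_rot: [-177.9, 0.1, 172.4]
wrist_force: [-1.1, 1.5, 4.8]
opening: 0.07
grasp_force: 2.4
[ 0.59312057  0.01880622 -0.01111839] [-1.06  1.49  4.84] [0.404 0.144 0.063]
```

View pics/m7.png

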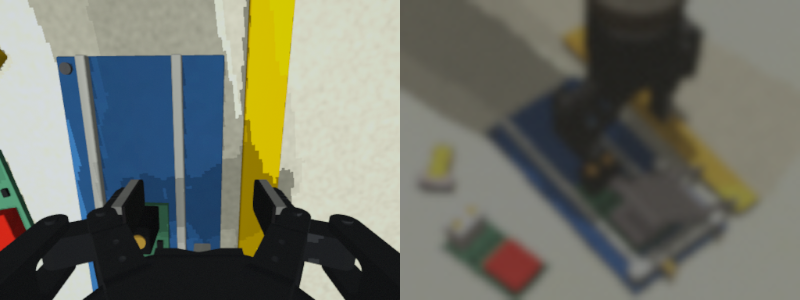

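The wrist view shows the module moving with the finger, and the scene view shows the can under the raised hood. I'll finish the push slowly until the force rises.

```bash
python3 -m inch '[[0.1,-0.01,0,0],[0.2,-0.03,0,0],[0.3,-0.04,0,0],[0.4,-0.05,0,0],[0.5,-0.07,0,0],[0.6,-0.08,0,0],[0.7,-0.09,0,0],[0.7,-0.09,0,0]]'
python3 -m inch '[[0.05,-0.01,0,0],[0.1,-0.01,0,0],[0.15,-0.02,0,0],[0.2,-0.03,0,0],[0.2,-0.03,0,0],[0.2,-0.03,0,0],[0.2,-0.03,0,0],[0.2,-0.03,0,0]]'
```

```text
time: 18.4
ee_pos: [0.5991, 0.0179, -0.0115]
tcp_rot: [-177.9, 0.0, 172.4]
wrist_force: [-4.8, 0.0, 5.3]
opening: 0.0701
grasp_force: 3.0
time: 19.4
ee_pos: [0.601, 0.0176, -0.0115]
tcp_rot: [-177.9, 0.0, 172.4]
wrist_force: [-4.5, 1.8, 5.8]
opening: 0.0699
grasp_force: 2.9
```

```bash
python3 -m inch '[[0.05,-0.01,0,0],[0.1,-0.01,0,0],[0.15,-0.02,0,0],[0.2,-0.03,0,0],[0.25,-0.03,0,0],[0.3,-0.04,0,0],[0.3,-0.04,0,0],[0.3,-0.04,0,0]]'
python3 - <<'E'
from h import *
o,c,c2=wrist();print(o["ee_pos"],o["wrist_force"].round(2),o["torque"].round(3))
v=np.array([.589,-.0185]);a=np.radians(-7.6);R=np.array([[np.cos(a),-np.sin(a)],[np.sin(a),np.cos(a)]])
print(R.T@(o["ee_pos"][:2]-v)*1e3)
E
```

```text
time: 20.4
ee_pos: [0.6034, 0.0173, -0.0115]
tcp_rot: [-177.9, -0.1, 172.4]
wrist_force: [-8.9, 2.6, 8.2]
opening: 0.0698
grasp_force: 5.0
[ 0.60337082  0.01725999 -0.01150234] [-8.88  2.58  8.22] [ 0.386  1.526 -0.129]
[ 9.51509218 37.34649051]
```

```bash
python3 -m inch '[[0.05,-0.01,0,0],[0.1,-0.01,0,0],[0.15,-0.02,0,0],[0.2,-0.03,0,0],[0.2,-0.03,0,0],[0.2,-0.03,0,0],[0.2,-0.03,0,0],[0.2,-0.03,0,0]]'
python3 - <<'E'
from h import *
o,c,c2=wrist();print(o["ee_pos"],o["wrist_force"].round(2))
E
```

```text
time: 21.45
ee_pos: [0.6034, 0.0172, -0.0116]
tcp_rot: [-177.9, -0.3, 172.4]
wrist_force: [-18.7, 4.3, 14.0]
opening: 0.0695
grasp_force: 10.0
[ 0.60340651  0.01717063 -0.01155018] [-18.7    4.31  14.  ]
```

The force doubled with no travel, so the module is home. I'll back off the block first, then let the bar up.

```bash
python3 -m inch '[[-0.5,0.07,0,0],[-1,0.13,0,0],[-1.5,0.2,0,0],[-1.5,0.2,0.5,0],[-1.5,0.2,1,0],[-1.5,0.2,1.7,0],[-1.5,0.2,2.4,0],[-1.5,0.2,3.2,0]]'
python3 -m inch '[[0,0,1,0],[0,0,3,0],[-1,0,6,0],[-3,0,9,0],[-5,0,12,0],[-7,0,14,0],[-9,0,15,0],[-9,0,15,0]]'
python3 - <<'E'
from h import *
o,c,c2=wrist();print(o["ee_pos"],o["wrist_force"].round(2))
s=bot.camera("scene");j=cv2.resize(s["img"][175:250,215:315],(512,384),interpolation=cv2.INTER_CUBIC)
cv2.imwrite("pics/m8.png",cv2.resize(np.hstack([c["img"],j]),(800,300))[:,:,::-1])
v=np.array([.589,-.0185]);a=np.radians(-7.6);R=np.array([[np.cos(a),-np.sin(a)],[np.sin(a),np.cos(a)]])
for k,z in dict(radio_module=.006,flap_lip=.014,bar_top=.038,spare_module=0,adapter=0).items():
  for n,p,q in(("w",c,c2),("s",s,s)):
    print(k,n,[(round(d["score"],2),(R.T@(ray(q,d["point"],z)[:2]-v)*1e3).round(1).tolist(),ray(q,d["point"],z).round(3).tolist()) for d in bot.landmark_of(k,p)[:2]])
E
```

```text
time: 22.5
ee_pos: [0.5914, 0.0186, 0.0207]
tcp_rot: [-177.9, 0.0, 172.4]
wrist_force: [0.6, 0.0, 0.2]
opening: 0.0698
grasp_force: 0.0
time: 23.5
ee_pos: [0.5015, 0.019, 0.1722]
tcp_rot: [-178.0, 0.2, 172.4]
wrist_force: [0.7, 0.1, -0.3]
opening: 0.0698
grasp_force: 0.0
[0.50150558 0.01903233 0.17217579] [ 0.68  0.08 -0.33]
radio_module w [(0.97, [135.1, -153.3], [0.703, -0.188, 0.006]), (0.69, [57.8, -0.7], [0.646, -0.027, 0.006])]
radio_module s [(0.85, [138.4, -158.1], [0.705, -0.194, 0.006]), (0.65, [65.9, -4.4], [0.654, -0.032, 0.006])]
flap_lip w [(0.75, [53.9, 2.1], [0.643, -0.023, 0.014])]
flap_lip s [(0.69, [46.9, -0.8], [0.635, -0.025, 0.014])]
bar_top w [(0.56, [-2.6, 80.2], [0.597, 0.061, 0.038])]
bar_top s [(0.55, [-5.5, 91.0], [0.596, 0.072, 0.038]), (0.42, [-110.3, 397.5], [0.532, 0.39, 0.038])]
spare_module w [(0.81, [21.7, -109.3], [0.596, -0.13, 0.0])]
spare_module s [(0.78, [28.2, -123.3], [0.601, -0.144, 0.0])]
adapter w [(0.9, [-82.5, -94.8], [0.495, -0.102, 0.0])]
adapter s [(0.58, [-81.8, -101.2], [0.495, -0.108, 0.0])]
```

View pics/m8.png

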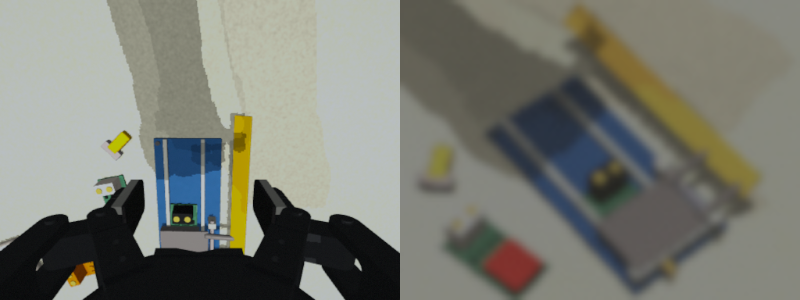

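The wrist and scene views show the flap shut over the can and the bar back up. The block stands in front of the hood at (183,215) in the wrist half, with the module at jig x of about 58–60 mm. The bystanders look unmoved, so I'm handing in.

```bash
python3 -c "
from workcell import bot
print(bot.job_done())"
```

```text
the job is handed in; nothing more can be done
None
```

I pushed the module home against the end stop while holding the flap open, then let go. The last pictures show the flap shut over the can, the bystanders look unmoved, and I handed the job in at about 24 s, with no verdict returned.

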